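# Check the first speed step of a rebuilt crane lever, both ways

### The job

The rebuilt crane lever in the olive test stand has to pass its first-step check. Lift its ball knob out of the centre lock and tilt the lever to the left until you feel the pressure point of the first step, hold it there for two seconds without pushing through into the second step, then bring it back to the centre and let go so that the lock drops in. Then do the same to the right, and leave the other things on the bench where they lie.

Things in the scene. Friction and masses are not known exactly. Their poses are not given: they have to be found in the camera images.
- controller: Fixed test stand: olive steel frame 190 (x) by 200 (y), top panel 105 above the bench, with the lever controller on it (black gate housing 66 by 90, slotted steel plate at 134). Origin: centre of its underside on the bench, z up; x points from the operator (the robot's side) to the far side, +y is the operator's left. The gate slot and the lever's travel run along y.
- pivot (a point): The lever's pivot, fixed in the stand 112 above its underside, inside the gate housing. The lever turns about the controller's x axis through it.
- lock_socket (a point): Centre of the top of the dark steel lock socket round the lever's foot, 34 square, 139 above the bench. The lever's 22 thick steel sleeve sits 6 deep in it and holds the lever upright while the knob is down.
- ball (a point): Centre of the lever's black ball knob, 40 in diameter, on a 16 thick steel sleeve. Upright and locked it is 115 straight above the pivot (227 above the bench); it moves along the lever when lifted and swings with it. Clamped hard between fingers that keep their direction, it drags as it turns: 1 to 3 N at the ball.
- lever (a joint): Tilt, rad: 0 upright, + to the left (controller +y), - to the right, stops at 0.5. A spring centres it (1.3 N m/rad: about 1 N at the ball per 0.1 rad). Locked, it has 0.05 of play. At the first step, somewhere from 0.08 to 0.38, different on each side and lever, comes the pressure point: the push at the ball jumps by 7.5 N with hardly any travel; beyond that it yields, and 5 mm (0.04 rad) and 3 N on the second step engages.
- knob (a joint): Lift of the ball knob along the lever, m: 0 down, 0.016 at the upper stop. Spring and weight pull it down with 3.3 N at the bottom, 5.2 N at the top. At 0.006 the sleeve leaves the lock socket; 0.011 to 0.014 clears it at every tilt used here. Let go, at the centre or tilted, lever and knob go back to the centre and into the lock by themselves.
- bearing: loose bystander: steel ball bearing lying flat, 52 outside diameter, 15 high; origin at the centre of its underside
- screwdriver: loose bystander: 200 long screwdriver with a black handle lying near the stand; origin under its middle
- spanner: loose bystander: 190 long steel open-ended spanner lying flat; origin under its middle
- bush: loose bystander: brass flanged bush standing on its flange, 38 across, 30 high; origin at the centre of its underside
- bolt: loose bystander: steel hexagon bolt 58 long lying on the bench; origin under its head
- spare_knob: loose bystander: a spare black ball knob, 40 across, 41 high, standing on the bench beside the stand (not the one on the lever); origin at its underside
- grease_jar: loose bystander: closed jar, 60 across, 60 high; origin at the centre of its underside

How it is judged:
By the outcome, as a careful person would: the job done as asked, in the order asked, and still so for the second after the job is handed in, with the robot touching nothing.
It also fails if it takes over 61 s, if anything falls off the work surface, if the arm or the gripper's body presses on something with over 40 N, if the wrist force passes 120 N, or if a joint passes its speed limit or range.

### The arm

A 6-joint arm with a two-finger parallel gripper is mounted at the origin on the work surface. World frame = base frame: x ahead of the robot, y to its left, z up, the work surface at z = 0. Lengths are in m, angles in rad, forces in N, time in s.
With the tool pointing down it reaches from about 0.35 to 0.775 m from the base axis. Payload 5.5 kg.
Tool frame: the origin (TCP) lies on the centre line of the jaws, within the pads' length; the fingertips stand 11 mm ahead of it and the grasp point (between the pads) lies 8 mm behind it (env.tip_extent is the distance from the TCP to the fingertips, in m); z points along the fingers, y is the line along which they close (so a half turn about z gives the same grasp; the last joint's range is limited). The gripper opens to 85 mm and grips with 20 to 120 N. Pads are 22 mm wide; open, the fingers measure 114 mm over their backs; the gripper's body (76 mm by 85 mm) begins 54 mm behind the grasp point. The pads swing forward as they close: fully open they stand 13 mm farther back than shut.
Start: joints at [-1.39, 0.313, 0.046, 1.304, 0, 1.431], TCP at [0.181, -0.546, 0.208] pointing down, gripper open.
Joint ranges: [-2.76, 2.76], [-0.86, 1.69], [-1.03, 1.26], [-2.2, 2.34], [-1.47, 1.5], [-3.14, 3.14]. Speed limits (rad/s): [2.57, 2.57, 3.14, 3.14, 3.14, 3.14].

### API

Orientations are given as a unit quaternion [w, x, y, z].
In Python, from workcell import env gives the robot as it stands.
- The arm moves only by the shell command python3 -m jog 'ROWS' [FORCE]. ROWS is JSON, a list of rows, each a list of 5 numbers: the gripper's target within -1 to 1 (shut at 1, half-way at 0, fully open at -1), then the shift along the tool's x, y, z in m, then the turn about the tool's z in degrees. In form: [[fingers, tx, ty, tz, turn], ...]. A call has 1 to 5 rows; each row shifts and turns the commanded pose from where the row before left it, along the tool's axes as they then stand; what a row does not reach is not made up. A row lasts 1/12 s, in which the tool goes at most 41.7 mm and 7.16 degrees, less where a joint would pass 70% of its speed; a pose out of reach is approached as far as the arm can. A call is refused whole if a number of a shift passes 0.0417 or a number of a turn 7.16, either way. A call with a gripper value outside its range is refused whole. The fingers move at their own pace and stop on an object; FORCE is the grip in N (left out, the last holds). Time passes only in rows, so rows that do not move let the fingers close. It gives the time, the measured TCP pose, the force, the opening and the grip force at its end, in the units of the state.
- env.get_state(): the state, without advancing time (a new reading comes with each control period).
- env.read_camera(name): name is "scene" or "top" or "wrist"; returns a dict with "img" (384x512x3 uint8, red, green, blue), "fov_y" (degrees; the focal length in pixels is half the picture's height over the tangent of half this angle, whatever the lens; pixels are square), "cx", "cy" (the principal point, pixels), "D" ([k1, k2, p1, p2, k3] as OpenCV has them; the pictures are not rectified), "T" (4x4, takes a point from camera to world coordinates). Camera axes: x right, y up, looking along -z (the intrinsics and any distortion apply to the point x, -y, -z); pixel columns grow to the right and rows downward; lengths in m; the calibration is good to about 2 mm. A picture is of the moment at which its call begins. There is no depth.
- env.hand_in(): hands the job in; it is judged then, once.
The state is a dict: "clock": time; "joint_pos": joint angles; "qvel": joint speeds; "tau": joint torques, N m; "tcp_pos": TCP position; "orientation": TCP orientation; "wrist_force": force on the tool from outside, world axes, zero at the start; "ft_torque": the same for the moment, N m; "finger_gap": finger opening in m; "grip_force": force on a finger pad.
Only numpy, scipy, OpenCV 4.12 (cv2) and the standard library are available. Lean on these libraries where they do the work, as an engineer would, in place of code of your own. Each camera call takes 0.05 s, during which the arm holds its last target. There are 200 camera calls.

## Working session

There is one attempt and no reset: what is moved stays moved. The work goes in short steps, Python scripts to look and compute and a shell command to move; the robot and the scene stay as the last step left them, time stands still between calls to the robot, and variables do not carry over. Pictures are saved under pics/ and viewed, at most 10 in all, crops included, and the job is handed in when it is done.

```bash
ls; mkdir -p pics; python3 - <<'E'
from workcell import env
import cv2,numpy as np
ims=[]
for n in("scene","top"):
    c=env.read_camera(n);cv2.imwrite(f"pics/{n}0.png",c["img"][:,:,::-1]);np.savez(f"{n}0.npz",**c)
    print(n,c["fov_y"],c["cx"],c["cy"],c["D"],np.round(c["T"],3).tolist())
s=env.get_state();print(s)
E
```

```text
pics
scene 57.2542619378485 257.56442342939397 191.57021561094356 [-0.04044507  0.          0.          0.          0.        ] [[-0.252, -0.677, 0.691, 1.114], [0.968, -0.188, 0.168, 0.201], [0.016, 0.711, 0.703, 0.757], [0.0, 0.0, 0.0, 1.0]]
top 56.776132039389125 257.92337919659457 197.44921461795406 [-0.06329988  0.          0.          0.          0.        ] [[-0.014, 0.997, -0.076, 0.422], [-0.999, -0.016, -0.028, 0.054], [-0.029, 0.075, 0.997, 1.144], [0.0, 0.0, 0.0, 1.0]]
{'clock': 0.1, 'joint_pos': array([-1.38960639e+00,  3.13979939e-01,  4.50765310e-02,  1.30358823e+00,
       -5.86557584e-06,  1.43122888e+00]), 'qvel': array([ 0.00110933, -0.00030098,  0.001315  ,  0.00037476,  0.0002809 ,
        0.00053944]), 'tau': array([ 2.41704096e-03, -4.81726778e+01,  2.99242920e+01,  1.27782114e-02,
       -1.29109180e-04,  5.52516806e-07]), 'tcp_pos': array([ 0.18120551, -0.54517747,  0.20746042]), 'orientation': array([-8.47410830e-04,  9.87166525e-01,  1.59691997e-01, -2.05716410e-05]), 'wrist_force': array([0.72835231, 0.59344871, 0.07599209]), 'ft_torque': array([ 0.02335782, -0.00651424,  0.01227149]), 'grip_force': 0.0, 'finger_gap': 0.08528458619390028}
```

View pics/scene0.png

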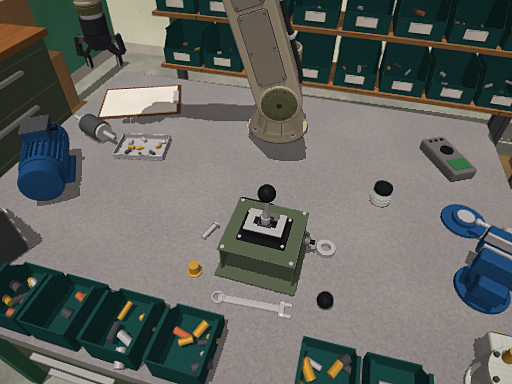

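View pics/top0.png

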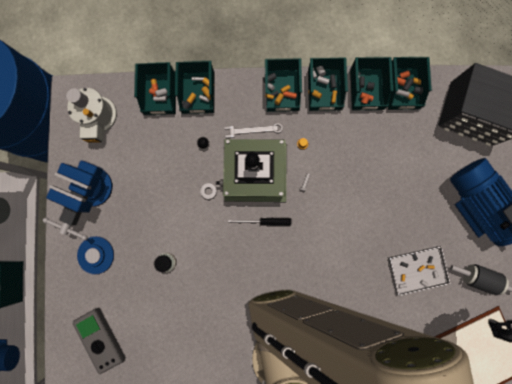

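The scene view shows the lever's ball at about (267,193). In the top view the ball is at (253,160), the stand is centred near (254,170), and the spare knob is at (203,143). Next I triangulate the ball and get the stand's yaw.

```bash
cat > h.py <<'E'
import numpy as np,cv2
def K(c):
    f=192/np.tan(np.radians(float(c["fov_y"]))/2);return np.array([[f,0,float(c["cx"])],[0,f,float(c["cy"])],[0,0,1]])
def ray(c,uv):
    p=cv2.undistortPoints(np.array(uv,float).reshape(-1,1,2),K(c),np.array(c["D"],float)).reshape(-1,2)
    d=np.c_[p[:,0],-p[:,1],-np.ones(len(p))]@np.array(c["T"])[:3,:3].T
    return np.array(c["T"])[:3,3],d
def plane(c,uv,z):
    o,d=ray(c,uv);return o+d*((z-o[2])/d[:,2])[:,None]
def tri(c1,u1,c2,u2):
    o1,d1=ray(c1,u1);o2,d2=ray(c2,u2);d1=d1[0]/np.linalg.norm(d1);d2=d2[0]/np.linalg.norm(d2)
    t=np.linalg.lstsq(np.c_[d1,-d2],o2-o1,rcond=None)[0]
    a,b=o1+t[0]*d1,o2+t[1]*d2;return (a+b)/2,np.linalg.norm(a-b)
def blob(img,m,near):
    n,l,s,ce=cv2.connectedComponentsWithStats(m.astype(np.uint8))
    i=1+np.argmin(np.hypot(*(ce[1:]-near).T)-0*s[1:,4]+1e3*(s[1:,4]<30));return l==i,s[i],ce[i]
E
python3 - <<'E'
from h import *
t=dict(np.load("top0.npz"));s=dict(np.load("scene0.npz"))
g=s["img"].max(2)<60
sub=np.zeros_like(g);sub[180:204,250:285]=1
m,st,cs=blob(s["img"],g&sub,(267,193));print(st,cs)
r=st; 
crop=cv2.resize(t["img"][125:215,210:300,::-1],None,fx=6,fy=6,interpolation=cv2.INTER_CUBIC)
crop2=cv2.resize(s["img"][175:265,215:315,::-1],None,fx=5,fy=5,interpolation=cv2.INTER_CUBIC)
cv2.imwrite("pics/crop.png",crop)
h=cv2.cvtColor(t["img"],cv2.COLOR_RGB2HSV)
m=(h[...,0]>28)&(h[...,0]<60)&(h[...,1]>50)
sub=np.zeros_like(m);sub[120:220,210:300]=1
m,st,ce=blob(t["img"],m&sub,(254,170))
cn=max(cv2.findContours(m.astype(np.uint8),0,2)[0],key=cv2.contourArea)
bx=cv2.boxPoints(cv2.minAreaRect(cn));P=plane(t,bx,.105);print(bx.tolist(),P.round(4).tolist(),P.mean(0),[np.linalg.norm(P[i]-P[i-1]) for i in range(4)])
d=P[1]-P[0];print("edge angle",np.degrees(np.arctan2(d[1],d[0])))
for uv in((253,160),(253,158),(254,162)): print(tri(t,uv,s,cs), plane(t,uv,.227))
print("scene ball at z.227",plane(s,cs,.227))
for n,uv in dict(spare=(203,143),scr=(265,221)).items():print(n,plane(t,uv,.02))
E
```

```text
[250 184  26  20 289] [265.7716263  193.68858131]
[[223.0, 140.0], [285.0, 140.0], [285.0, 201.0], [223.0, 201.0]] [[0.6753, 0.1851, 0.105], [0.6713, 0.0004, 0.105], [0.4898, 0.0041, 0.105], [0.4928, 0.1861, 0.105]] [0.58229172 0.09394558 0.105     ] [np.float64(0.18248782793678378), np.float64(0.18474311094306015), np.float64(0.1814865371550776), np.float64(0.18203072369031145)]
edge angle -91.22886236687162
(array([0.59122138, 0.09167779, 0.22332416]), np.float64(0.0005278329344637817)) [[0.59060164 0.09126964 0.227     ]]
(array([0.59559592, 0.09199871, 0.22766453]), np.float64(0.0016847820233553915)) [[0.5958942  0.09120123 0.227     ]]
(array([0.5865845 , 0.08999481, 0.21844877]), np.float64(0.0019306106127664794)) [[0.58526386 0.08872502 0.227     ]]
scene ball at z.227 [[0.59477071 0.09268719 0.227     ]]
spare [[0.68760231 0.26089862 0.02      ]]
scr [[0.43311507 0.06434969 0.02      ]]
```

View pics/crop.png

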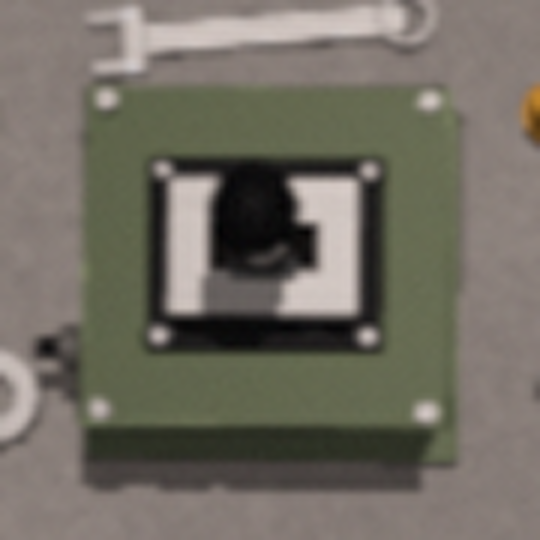

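The crop shows the panel screws at (105,97), (430,100), (427,411) and (98,407), and the ball centre at about (255,205) in crop pixels. That puts the ball near (0.593, 0.0915) and the stand yaw at about 1°. I'll grip along the controller's x, the pivot axis. First I lift and turn the tool while working out the yaw.

```bash
python3 -m jog '[[-1,0,0,-0.013,-7.1],[-1,0,0,-0.013,-7.1],[-1,0,0,-0.013,-7.1],[-1,0,0,-0.013,-7.1],[-1,0,0,-0.013,-7.1]]' 40
python3 -m jog '[[-1,0,0,-0.013,-7.1],[-1,0,0,-0.013,-7.1],[-1,0,0,-0.013,-7.1],[-1,0,0,-0.013,-7.1],[-1,0,0,-0.013,-7.1]]'
python3 - <<'E'
from h import *
t=dict(np.load("top0.npz"))
P=plane(t,np.array([(105,97),(430,100),(427,411),(98,407)])/6+[209.6,124.6],.106)
print(P,P.mean(0));
for a,b in((1,0),(2,3),(3,0),(2,1)):
    d=P[b]-P[a];print(np.degrees(np.arctan2(d[1],d[0])),np.linalg.norm(d))
print(plane(t,np.array([(255,205)])/6+[209.6,124.6],.227))
E
```

```text
clock: 0.52
tcp_pos: [0.1813, -0.5454, 0.2734]
orientation: [-0.001, 0.89, 0.456, 0.0]
wrist_force: [0.3, -0.8, 0.1]
finger_gap: 0.0859
grip_force: 0.0
clock: 0.93
tcp_pos: [0.1813, -0.5455, 0.3385]
orientation: [-0.0, 0.709, 0.705, 0.0]
wrist_force: [0.2, -0.3, 0.8]
finger_gap: 0.0854
grip_force: 0.0
[[0.67240037 0.17270844 0.106     ]
 [0.66744648 0.01158805 0.106     ]
 [0.51316186 0.01610961 0.106     ]
 [0.51783154 0.17718086 0.106     ]] [0.59271006 0.09439674 0.106     ]
88.23890705341611 0.16119653418055552
88.33938069070271 0.16113891933476143
-1.6573777591946472 0.15463352349420473
-1.6786667284188241 0.15435085748626826
[[0.59391139 0.09358148 0.227     ]]
```

Stand yaw is -1.67° and its centre is (0.593, 0.094), which agrees with the ball. I go above it now.

```bash
python3 -m jog '[[-1,0.032,0.0206,0,1.4],[-1,0.032,0.0206,0,0],[-1,0.032,0.0206,0,0],[-1,0.032,0.0206,0,0],[-1,0.032,0.0206,0,0]]' >/dev/null
python3 -m jog '[[-1,0.032,0.0206,0,0],[-1,0.032,0.0206,0,0],[-1,0.032,0.0206,0,0],[-1,0.032,0.0206,0,0],[-1,0.032,0.0206,0,0]]' >/dev/null
python3 -m jog '[[-1,0.032,0.0206,0,0],[-1,0.032,0.0206,0,0],[-1,0.032,0.0206,0,0],[-1,0.032,0.0206,0,0],[-1,0.032,0.0206,0,0]]' >/dev/null
python3 -m jog '[[-1,0.032,0.0206,0,0],[-1,0.032,0.0206,0,0],[-1,0.032,0.0206,0,0],[-1,0.032,0.0206,0,0],[-1,0,0,0,0]]'
python3 - <<'E'
from workcell import env
from h import *
c=env.read_camera("wrist");cv2.imwrite("pics/w1.png",c["img"][:,:,::-1]);np.savez("w1.npz",**c)
print(np.round(c["T"],3))
E
```

```text
clock: 2.6
tcp_pos: [0.5955, 0.054, 0.3356]
orientation: [-0.001, 0.717, 0.697, 0.0]
wrist_force: [-1.5, -0.6, -0.6]
finger_gap: 0.0853
grip_force: 0.0
[[ 1.     0.028  0.012  0.599]
 [-0.03   0.951  0.307  0.133]
 [-0.003 -0.307  0.952  0.501]
 [ 0.     0.     0.     1.   ]]
```

View pics/w1.png

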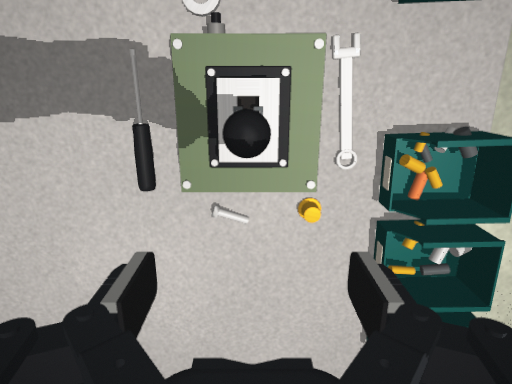

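The wrist view shows the ball at (247,133), between the jaws in x, and the panel screws at (178,44), (319,44), (311,185) and (187,185).

```bash
python3 - <<'E'
from h import *
w=dict(np.load("w1.npz"));t=dict(np.load("top0.npz"))
m,st,ce=blob(w["img"],(w["img"].max(2)<45)&(np.hypot(np.arange(512)[None]-247,np.arange(384)[:,None]-133)<30),(247,133))
(x,y),r=cv2.minEnclosingCircle(np.argwhere(m)[:,::-1].astype(np.float32));print(st,ce,x,y,r)
for uv in((247,133),(x,y)):print(plane(w,[uv],.227),tri(w,[uv],t,[(252.1,158.8)]))
P=plane(w,[(178,44),(319,44),(311,185),(187,185)],.106);print(P.mean(0))
for a,b in((0,1),(3,2)):
    d=P[b]-P[a];print(np.degrees(np.arctan2(d[1],d[0])),np.linalg.norm(d))
E
```

```text
[ 223  104   47   54 1707] [246.08728764 132.        ] 247.0 130.1886749267578 27.108163833618164
[[0.59324252 0.09372563 0.227     ]] (array([0.59343089, 0.09371194, 0.22820414]), np.float64(0.0004914305253112004))
[[0.59332243 0.09601696 0.227     ]] (array([0.59392837, 0.09459017, 0.22258881]), np.float64(0.002167527228126931))
[0.59324437 0.09230409 0.106     ]
-1.7356693032366417 0.15378802696692065
-1.6873015663441013 0.1543713094708559
```

```bash
python3 -m jog '[[-1,0.02,-0.0017,0,0],[-1,0.0195,-0.0017,0,0],[-1,0,0,0.03,0],[-1,0,0,0.03,0],[-1,0,0,0,0]]'
python3 -m jog '[[-1,0,0,0.03,0],[-1,0,0,0.028,0],[-1,0,0,0,0],[-1,0,0,0,0]]'
```

```text
clock: 3.07
tcp_pos: [0.5866, 0.0877, 0.2714]
orientation: [-0.004, 0.72, 0.694, -0.005]
wrist_force: [-1.2, 0.3, -1.2]
finger_gap: 0.0854
grip_force: 0.0
clock: 3.4
tcp_pos: [0.5903, 0.0874, 0.2206]
orientation: [-0.001, 0.72, 0.694, -0.001]
wrist_force: [-0.6, -0.3, 0.5]
finger_gap: 0.0857
grip_force: 0.0
```

```bash
python3 -m jog '[[-1,0,0,0,0],[-1,0,0,0,0],[-1,0,0,0,0]]'
```

```text
clock: 3.65
tcp_pos: [0.5925, 0.0881, 0.2227]
orientation: [0.001, 0.72, 0.694, 0.001]
wrist_force: [-0.1, 0.0, 0.0]
finger_gap: 0.0853
grip_force: 0.0
```

```bash
python3 -m jog '[[-1,0.0055,0.0005,0.005,0],[-1,0,0,0,0],[-1,0,0,0,0],[-1,0,0,0,0]]'
python3 - <<'E'
from workcell import env
from h import *
c=env.read_camera("wrist");cv2.imwrite("pics/w2.png",c["img"][:,:,::-1])
E
```

```text
clock: 3.98
tcp_pos: [0.5917, 0.094, 0.2152]
orientation: [-0.0, 0.719, 0.695, -0.0]
wrist_force: [-0.5, -0.0, 0.3]
finger_gap: 0.0855
grip_force: 0.0
```

View pics/w2.png

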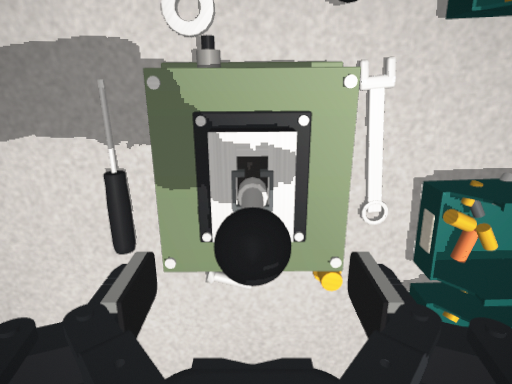

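The ball is at (253,246), midway between the pads at x 135 and 370. I close at 40 N.

```bash
python3 -m jog '[[1,0,0,0,0],[1,0,0,0,0],[1,0,0,0,0],[1,0,0,0,0],[1,0,0,0,0]]' 40;python3 -m jog '[[1,0,0,0,0],[1,0,0,0,0],[1,0,0,0,0]]'
```

```text
clock: 4.45
tcp_pos: [0.5919, 0.0937, 0.2154]
orientation: [0.0, 0.719, 0.695, 0.0]
wrist_force: [-1.3, -0.3, 10.1]
finger_gap: 0.0274
grip_force: 31.6
clock: 4.7
tcp_pos: [0.595, 0.0939, 0.223]
orientation: [0.004, 0.719, 0.695, 0.005]
wrist_force: [-4.7, 0.1, 30.3]
finger_gap: 0.0
grip_force: 15.0
```

```bash
python3 - <<'E'
from workcell import env
from h import *
a=env.read_camera("wrist");b=env.read_camera("scene");t=env.read_camera("top")
print(env.get_state()["wrist_force"],env.get_state()["tcp_pos"],env.get_state()["finger_gap"])
s=cv2.resize(b["img"][130:280,190:340],(384,384),interpolation=cv2.INTER_CUBIC)
cv2.imwrite("pics/g1.png",np.hstack([a["img"][:,64:448],s])[:,:,::-1])
E
```

```text
[-4.76239483  0.03516153 29.05719315] [0.59493757 0.09394874 0.22297052] 0.00020194014986960957
```

View pics/g1.png

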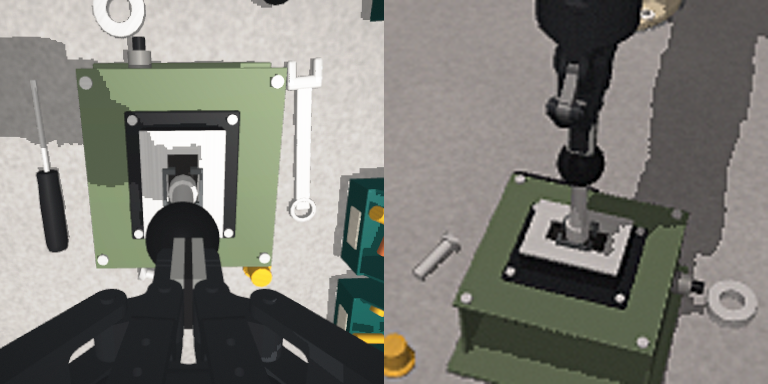

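The fingers have shut on top of the ball at about (183,235), so the tips are higher than I assumed. I'll check the tip geometry by projection before moving.

```bash
python3 - <<'E'
from workcell import env
from h import *
import numpy as np
print(env.tip_extent,[a for a in dir(env) if a[0]!='_'])
t=env.get_state();p=t["tcp_pos"]
def proj(c,P):
    T=np.array(c["T"]);q=(np.atleast_2d(P)-T[:3,3])@T[:3,:3]*[1,-1,-1]
    return cv2.projectPoints(q,np.zeros(3),np.zeros(3),K(c),np.array(c["D"],float))[0].reshape(-1,2)
for n in("wrist","scene"):
    c=env.read_camera(n)
    for nm,P in(("tcp",p),("tip",p-[0,0,.011]),("ball227",[.5932,.0935,.227]),("ball217",[.5932,.0935,.217]),("balltop",[.5932,.0935,.247])):
        u=proj(c,P)[0]; print(n,nm,u.round(1),"panel", (u-[64,0] if n=="wrist" else (u-[190,130])*2.56+[384,0]).round())
E
```

```text
0.011 ['MotionError', 'get_state', 'hand_in', 'read_camera', 'tip_extent']
wrist tcp [250.4 234.3] panel [186. 234.]
wrist tip [250.3 226. ] panel [186. 226.]
wrist ball227 [247.3 238.5] panel [183. 238.]
wrist ball217 [247.3 230.6] panel [183. 231.]
wrist balltop [247.3 257.2] panel [183. 257.]
scene tcp [266.3 195.2] panel [579. 167.]
scene tip [266.1 198.8] panel [579. 176.]
scene ball227 [266.3 193.3] panel [579. 162.]
scene ball217 [266.2 196.5] panel [579. 170.]
scene balltop [266.6 186.5] panel [580. 145.]
```

By projection the ball is in place at z≈.226, so the tips must be resting at about .247. That is roughly 35 mm above the figure from tip_extent, and the 195 px pad spacing in the wrist view points the same way. I raise, open and descend lower, watching the force.

```bash
python3 -m jog '[[1,0,0,-0.025,0],[1,0,0,-0.015,0],[-1,0,0,0,0],[-1,0,0,0,0],[-1,0,0,0,0]]';python3 -m jog '[[-1,0,0,0,0],[-1,0,0,0,0],[-1,0,0,0,0],[-1,0,0,0.025,0],[-1,0,0,0.025,0]]'; python3 -m jog '[[-1,0,0,0.012,0],[-1,0,0,0,0],[-1,0,0,0,0],[-1,0,0,0,0]]'
python3 - <<'E'
from workcell import env
from h import *
a=env.read_camera("wrist");b=env.read_camera("scene")
s=cv2.resize(b["img"][130:280,190:340],(384,384),interpolation=cv2.INTER_CUBIC)
cv2.imwrite("pics/g2.png",np.hstack([a["img"][:,64:448],s])[:,:,::-1])
E
```

```text
clock: 5.37
tcp_pos: [0.5915, 0.0937, 0.2543]
orientation: [-0.0, 0.719, 0.695, -0.0]
wrist_force: [-0.6, -0.2, -0.6]
finger_gap: 0.036
grip_force: 0.0
clock: 5.78
tcp_pos: [0.593, 0.0937, 0.2058]
orientation: [0.001, 0.719, 0.695, 0.001]
wrist_force: [-0.3, 0.4, -1.3]
finger_gap: 0.0858
grip_force: 0.0
clock: 6.12
tcp_pos: [0.5923, 0.0937, 0.1941]
orientation: [0.0, 0.719, 0.695, 0.0]
wrist_force: [-0.2, -1.0, -0.4]
finger_gap: 0.0852
grip_force: 0.0
```

View pics/g2.png

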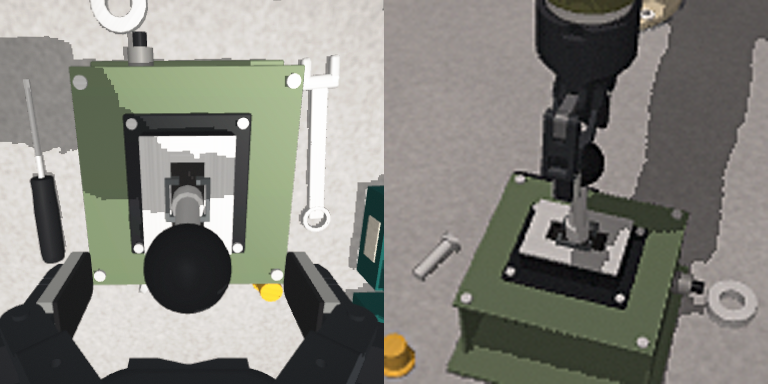

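In the scene panel the near fingertip ends at (562,198), level with the ball centre. The wrist panel shows the ball at (187,268), between the pads. I go 17 mm lower and close.

```bash
python3 -m jog '[[-1,0,0,0.017,0],[-1,0,0,0,0],[1,0,0,0,0],[1,0,0,0,0],[1,0,0,0,0]]' 40;python3 -m jog '[[1,0,0,0,0],[1,0,0,0,0],[1,0,0,0,0],[1,0,0,0,0]]'
```

```text
clock: 6.63
tcp_pos: [0.5923, 0.0937, 0.1773]
orientation: [0.001, 0.719, 0.695, 0.0]
wrist_force: [-0.5, -0.3, -0.3]
finger_gap: 0.0517
grip_force: 0.0
clock: 6.97
tcp_pos: [0.5924, 0.0937, 0.1773]
orientation: [0.001, 0.719, 0.695, 0.001]
wrist_force: [-1.1, 0.1, 5.0]
finger_gap: 0.0382
grip_force: 40.0
```

Gap is 38.2 mm with 5 N pushing up, so the tips are still a little above the equator. I regrip 8 mm lower.

```bash
python3 -m jog '[[-1,0,0,0,0],[-1,0,0,0,0],[0.2,0,0,0.008,0],[1,0,0,0,0],[1,0,0,0,0]]' 40;python3 -m jog '[[1,0,0,0,0],[1,0,0,0,0],[1,0,0,0,0],[1,0,0,0,0]]'
```

```text
clock: 7.38
tcp_pos: [0.5912, 0.0936, 0.1669]
orientation: [-0.001, 0.719, 0.695, -0.001]
wrist_force: [0.5, -0.5, -3.7]
finger_gap: 0.0379
grip_force: 40.4
clock: 7.72
tcp_pos: [0.5914, 0.0937, 0.1679]
orientation: [-0.0, 0.719, 0.695, -0.0]
wrist_force: [0.7, -0.9, -3.1]
finger_gap: 0.0377
grip_force: 40.4
```

Good grip. Lift.

```bash
python3 -m jog '[[1,0,0,-0.006,0],[1,0,0,-0.0065,0],[1,0,0,0,0],[1,0,0,0,0],[1,0,0,0,0]]'
python3 - <<'E'
from workcell import env
print([env.get_state()[k].round(4) for k in("tcp_pos","wrist_force","joint_pos")])
E
```

```text
clock: 8.13
tcp_pos: [0.5916, 0.0937, 0.1807]
orientation: [-0.0, 0.719, 0.695, -0.0]
wrist_force: [-0.8, 1.2, -4.7]
finger_gap: 0.0384
grip_force: 40.7
[array([0.5916, 0.0937, 0.1807]), array([-0.7806,  1.1619, -4.699 ]), array([ 2.3200e-02,  3.6880e-01,  5.7600e-02,  1.2601e+00, -1.0000e-04,
        1.6292e+00])]
```

Lift force of 4.7 N means about 12 mm of lift, so it's clear. I tilt left (+y = tool +x) along the arc, r≈0.127, in small steps.

```bash
python3 -m jog '[[1,0.0025,0,0,0],[1,0.0025,0,0.0001,0],[1,0.0025,0,0.0001,0],[1,0,0,0,0],[1,0,0,0,0]]'
python3 -m jog '[[1,0.0025,0,0.0002,0],[1,0,0,0,0],[1,0,0,0,0]]'
python3 -m jog '[[1,0.0025,0,0.0002,0],[1,0,0,0,0],[1,0,0,0,0]]'
```

```text
clock: 8.55
tcp_pos: [0.5919, 0.1012, 0.1804]
orientation: [0.0, 0.719, 0.695, -0.0]
wrist_force: [-0.8, -1.9, -5.5]
finger_gap: 0.0382
grip_force: 40.7
clock: 8.8
tcp_pos: [0.5919, 0.1036, 0.1802]
orientation: [-0.0, 0.719, 0.695, -0.0]
wrist_force: [-1.2, -2.4, -4.1]
finger_gap: 0.0381
grip_force: 40.7
clock: 9.05
tcp_pos: [0.5921, 0.1061, 0.1801]
orientation: [0.0, 0.719, 0.695, -0.0]
wrist_force: [-2.4, -3.7, -5.7]
finger_gap: 0.0378
grip_force: 40.7
```

```bash
for i in 1; do python3 -m jog '[[1,0.002,0,0.0002,0],[1,0,0,0,0],[1,0,0,0,0]]'|egrep 'tcp|wrist'; done
python3 -m jog '[[1,0.002,0,0.0002,0],[1,0,0,0,0],[1,0,0,0,0]]'|egrep 'tcp|wrist'
```

```text
tcp_pos: [0.5928, 0.1082, 0.1801]
wrist_force: [-0.5, -2.5, -4.7]
tcp_pos: [0.5928, 0.1102, 0.1799]
wrist_force: [-0.4, -3.0, -4.4]
```

```bash
python3 -m jog '[[1,0.002,0,0.0003,0],[1,0,0,0,0],[1,0,0,0,0]]'|egrep 'tcp|wrist|gap'
```

```text
tcp_pos: [0.5927, 0.1122, 0.1795]
wrist_force: [-0.1, -3.9, -4.4]
finger_gap: 0.0379
```

```bash
python3 -m jog '[[1,0.002,0,0.0003,0],[1,0,0,0,0],[1,0,0,0,0]]'|egrep 'tcp|wrist'
python3 -m jog '[[1,0.002,0,0.0003,0],[1,0,0,0,0],[1,0,0,0,0]]'|egrep 'tcp|wrist'
```

```text
tcp_pos: [0.5927, 0.1142, 0.1792]
wrist_force: [-0.2, -3.7, -3.6]
tcp_pos: [0.5927, 0.1162, 0.1789]
wrist_force: [-0.3, -3.8, -4.3]
```

```bash
python3 -m jog '[[1,0.002,0,0.0004,0],[1,0,0,0,0],[1,0,0,0,0]]'|egrep 'tcp|wrist'
python3 -m jog '[[1,0.002,0,0.0004,0],[1,0,0,0,0],[1,0,0,0,0]]'|egrep 'tcp|wrist'
```

```text
tcp_pos: [0.5927, 0.1183, 0.1784]
wrist_force: [0.1, -4.2, -3.8]
tcp_pos: [0.5927, 0.1202, 0.1781]
wrist_force: [-0.0, -4.6, -4.2]
```

```bash
python3 -m jog '[[1,0.002,0,0.0004,0],[1,0,0,0,0],[1,0,0,0,0]]'|egrep 'tcp|wrist'
python3 -m jog '[[1,0.002,0,0.0005,0],[1,0,0,0,0],[1,0,0,0,0]]'|egrep 'tcp|wrist'
```

```text
tcp_pos: [0.5928, 0.1222, 0.1776]
wrist_force: [0.4, -4.7, -4.6]
tcp_pos: [0.5929, 0.1242, 0.1772]
wrist_force: [0.3, -5.1, -3.8]
```

```bash
python3 -m jog '[[1,0.002,0,0.0005,0],[1,0,0,0,0],[1,0,0,0,0]]'|egrep 'tcp|wrist'
python3 -m jog '[[1,0.002,0,0.0005,0],[1,0,0,0,0],[1,0,0,0,0]]'|egrep 'tcp|wrist'
```

```text
tcp_pos: [0.5929, 0.1261, 0.1767]
wrist_force: [0.3, -5.4, -4.0]
tcp_pos: [0.593, 0.1281, 0.1762]
wrist_force: [-0.0, -4.8, -4.0]
```

```bash
python3 -m jog '[[1,0.002,0,0.0006,0],[1,0,0,0,0],[1,0,0,0,0]]'|egrep 'tcp|wrist'
python3 -m jog '[[1,0.002,0,0.0006,0],[1,0,0,0,0],[1,0,0,0,0]]'|egrep 'tcp|wrist'
```

```text
tcp_pos: [0.5931, 0.13, 0.1756]
wrist_force: [1.1, -5.3, -4.1]
tcp_pos: [0.5932, 0.1319, 0.175]
wrist_force: [-0.4, -5.5, -4.6]
```

```bash
python3 -m jog '[[1,0.002,0,0.0006,0],[1,0,0,0,0],[1,0,0,0,0]]'|egrep 'tcp|wrist'
python3 -m jog '[[1,0.002,0,0.0006,0],[1,0,0,0,0],[1,0,0,0,0]]'|egrep 'tcp|wrist'
```

```text
tcp_pos: [0.5932, 0.1339, 0.1745]
wrist_force: [-1.1, -5.9, -3.2]
tcp_pos: [0.5933, 0.1359, 0.1739]
wrist_force: [-0.6, -6.6, -3.1]
```

```bash
python3 -m jog '[[1,0.0018,0,0.0007,0],[1,0,0,0,0],[1,0,0,0,0]]'|egrep 'tcp|wrist'
python3 -m jog '[[1,0.0015,0,0.0006,0],[1,0,0,0,0],[1,0,0,0,0]]'|egrep 'tcp|wrist'
```

```text
tcp_pos: [0.5934, 0.1376, 0.1732]
wrist_force: [0.5, -6.0, -2.8]
tcp_pos: [0.5934, 0.1391, 0.1726]
wrist_force: [-0.7, -6.1, -3.6]
```

```bash
python3 -m jog '[[1,0.0012,0,0.0005,0],[1,0,0,0,0],[1,0,0,0,0]]'|egrep 'tcp|wrist'
python3 -m jog '[[1,0.0012,0,0.0005,0],[1,0,0,0,0],[1,0,0,0,0]]'|egrep 'tcp|wrist'
```

```text
tcp_pos: [0.5935, 0.1399, 0.1722]
wrist_force: [0.2, -6.9, -3.1]
tcp_pos: [0.5936, 0.1406, 0.1718]
wrist_force: [-1.2, -9.6, -2.0]
```

The pressure point is starting: force is rising and travel lags the command.

```bash
python3 -m jog '[[1,0.0012,0,0.0005,0],[1,0,0,0,0],[1,0,0,0,0]]'|egrep 'tcp|wrist|gap'
```

```text
tcp_pos: [0.5936, 0.1416, 0.1713]
wrist_force: [-1.1, -9.5, -2.1]
finger_gap: 0.0376
```

```bash
python3 -m jog '[[1,0,0,0,0],[1,0,0,0,0]]'|egrep 'clock|tcp|wrist|gap'; python3 -m jog '[[1,0.0008,0,0.0003,0],[1,0,0,0,0],[1,0,0,0,0]]'|egrep 'tcp|wrist|gap'
```

```text
clock: 14.22
tcp_pos: [0.5936, 0.1416, 0.1714]
wrist_force: [-1.7, -8.8, -1.3]
finger_gap: 0.0381
tcp_pos: [0.5937, 0.1421, 0.1711]
wrist_force: [-0.4, -9.3, -1.5]
finger_gap: 0.0379
```

```bash
python3 -m jog '[[1,0.001,0,0.0004,0],[1,0,0,0,0],[1,0,0,0,0]]'|egrep 'tcp|wrist|gap'
```

```text
tcp_pos: [0.5937, 0.1427, 0.1708]
wrist_force: [-0.7, -11.3, -0.9]
finger_gap: 0.0383
```

```bash
python3 -m jog '[[1,0.0008,0,0.0003,0],[1,0,0,0,0],[1,0,0,0,0]]'|egrep 'clock|tcp|wrist|gap'; python3 - <<'E'
from workcell import env
import cv2
b=env.read_camera("scene");s=b["img"][150:250,200:330]
cv2.imwrite("pics/l1.png",cv2.resize(s,None,fx=5,fy=5,interpolation=cv2.INTER_CUBIC)[:,:,::-1])
E
```

```text
clock: 14.97
tcp_pos: [0.5937, 0.1432, 0.1706]
wrist_force: [-0.9, -11.9, -0.3]
finger_gap: 0.0379
```

View pics/l1.png

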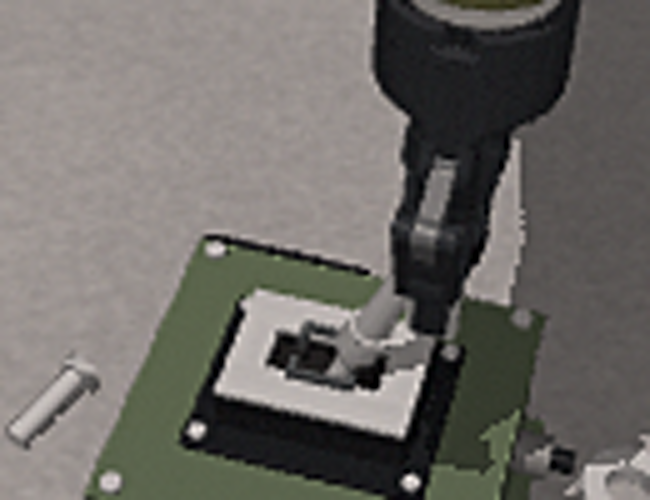

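The lever is visibly tilted left, its shaft running from about (350,350) up to (400,290), and the ball is still held. The push has risen about 6 N above the baseline. I add a touch and hold.

```bash
python3 -m jog '[[1,0.0006,0,0.0002,0],[1,0,0,0,0],[1,0,0,0,0]]'|egrep 'clock|tcp|wrist'; python3 -m jog '[[1,0,0,0,0],[1,0,0,0,0],[1,0,0,0,0]]'|egrep 'clock|tcp|wrist'
```

```text
clock: 15.27
tcp_pos: [0.5938, 0.1436, 0.1704]
wrist_force: [-1.2, -12.8, -1.6]
clock: 15.52
tcp_pos: [0.5938, 0.1436, 0.1704]
wrist_force: [-1.9, -14.0, 0.6]
```

```bash
Z='x'; python3 -m jog '[[1,0,0,0,0],[1,0,0,0,0],[1,0,0,0,0],[1,0,0,0,0],[1,0,0,0,0]]'|egrep 'tcp|wrist'
python3 -m jog '[[1,0,0,0,0],[1,0,0,0,0],[1,0,0,0,0],[1,0,0,0,0],[1,0,0,0,0]]'|egrep 'tcp|wrist'
python3 -m jog '[[1,0,0,0,0],[1,0,0,0,0],[1,0,0,0,0],[1,0,0,0,0],[1,0,0,0,0]]'|egrep 'tcp|wrist'
python3 -m jog '[[1,0,0,0,0],[1,0,0,0,0],[1,0,0,0,0],[1,0,0,0,0],[1,0,0,0,0]]'|egrep 'tcp|wrist'
python3 -m jog '[[1,0,0,0,0],[1,0,0,0,0],[1,0,0,0,0],[1,0,0,0,0],[1,0,0,0,0]]'|egrep 'clock|tcp|wrist'
```

```text
tcp_pos: [0.5938, 0.1436, 0.1705]
wrist_force: [-1.0, -13.0, -0.7]
tcp_pos: [0.5938, 0.1436, 0.1704]
wrist_force: [-1.4, -13.4, -0.9]
tcp_pos: [0.5938, 0.1436, 0.1705]
wrist_force: [-2.0, -12.3, -0.9]
tcp_pos: [0.5938, 0.1436, 0.1704]
wrist_force: [-1.3, -13.2, -0.2]
clock: 17.6
tcp_pos: [0.5938, 0.1436, 0.1705]
wrist_force: [-1.5, -13.7, -0.5]
```

Held for over 2 s at a steady 13 N. Return to centre along the arc.

```bash
python3 -m jog '[[1,-0.0056,0,-0.002,0],[1,-0.005,0,-0.0019,0],[1,-0.006,0,-0.0019,0],[1,-0.006,0,-0.0016,0],[1,-0.006,0,-0.0013,0]]'|egrep 'tcp|wrist'
python3 -m jog '[[1,-0.006,0,-0.001,0],[1,-0.006,0,-0.0007,0],[1,-0.006,0,-0.0005,0],[1,-0.006,0,-0.0001,0],[1,0,0,0,0]]'|egrep 'tcp|wrist'
python3 -m jog '[[1,0,0,0,0],[1,0,0,0,0],[1,0,0,0,0]]'
```

```text
tcp_pos: [0.5927, 0.118, 0.1786]
wrist_force: [-1.1, -0.5, -5.3]
tcp_pos: [0.5917, 0.0931, 0.1807]
wrist_force: [0.6, 0.9, -4.2]
clock: 18.68
tcp_pos: [0.5918, 0.0941, 0.1807]
orientation: [-0.0, 0.719, 0.695, 0.0]
wrist_force: [0.9, 1.6, -4.5]
finger_gap: 0.0377
grip_force: 40.6
```

```bash
python3 -m jog '[[1,0,0,0.006,0],[1,0,0,0.006,0],[1,0,0,0,0],[1,0,0,0,0]]'|egrep 'tcp|wrist'
python3 -m jog '[[-1,0,0,0,0],[-1,0,0,0,0],[-1,0,0,0,0],[-1,0,0,0,0],[-1,0,0,0,0]]'
python3 -m jog '[[-1,0,0,0,0],[-1,0,0,0,0],[-1,0,0,0,0],[-1,0,0,0,0],[-1,0,0,0,0]]'
python3 - <<'E'
from workcell import env
import cv2,numpy as np
b=env.read_camera("scene");a=env.read_camera("wrist")
s=cv2.resize(b["img"][150:246,220:316],(384,384),interpolation=cv2.INTER_CUBIC)
cv2.imwrite("pics/c1.png",np.hstack([a["img"][:,64:448],s])[:,:,::-1])
E
```

```text
tcp_pos: [0.5917, 0.0939, 0.1683]
wrist_force: [0.7, 1.7, -3.5]
clock: 19.43
tcp_pos: [0.5922, 0.0935, 0.1693]
orientation: [0.0, 0.72, 0.694, 0.0]
wrist_force: [0.4, 0.7, 0.6]
finger_gap: 0.0854
grip_force: 0.0
clock: 19.85
tcp_pos: [0.5918, 0.0937, 0.1687]
orientation: [0.0, 0.719, 0.695, -0.0]
wrist_force: [0.6, 0.9, 0.3]
finger_gap: 0.0853
grip_force: 0.0
```

View pics/c1.png

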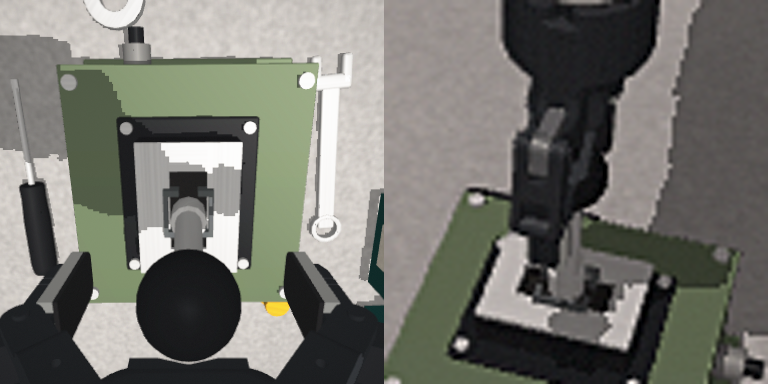

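The lever is upright and locked, with the ball at (188,305) in the wrist panel between the open pads. Now the right side: grip and lift.

```bash
python3 -m jog '[[1,0,0,0,0],[1,0,0,0,0],[1,0,0,0,0],[1,0,0,0,0],[1,0,0,0,0]]' 40|egrep 'tcp|wrist|grip'
python3 -m jog '[[1,0,0,0,0],[1,0,0,0,0],[1,0,0,-0.006,0],[1,0,0,-0.006,0],[1,0,0,0,0]]'|egrep 'tcp|wrist'
python3 -m jog '[[1,0,0,0,0],[1,0,0,0,0],[1,0,0,0,0]]'
```

```text
tcp_pos: [0.592, 0.0937, 0.169]
wrist_force: [-0.2, -0.1, 1.0]
grip_force: 40.0
tcp_pos: [0.5919, 0.0937, 0.1816]
wrist_force: [1.1, -0.3, -4.0]
clock: 21.03
tcp_pos: [0.5917, 0.0937, 0.1803]
orientation: [-0.0, 0.719, 0.695, -0.0]
wrist_force: [1.6, -0.3, -5.0]
finger_gap: 0.0383
grip_force: 40.7
```

```bash
python3 -m jog '[[1,-0.0025,0,-0.001,0],[1,-0.0025,0,0.0001,0],[1,-0.0025,0,0.0001,0],[1,0,0,0,0],[1,0,0,0,0]]'|egrep 'tcp|wrist'
python3 -m jog '[[1,-0.002,0,0.0001,0],[1,0,0,0,0],[1,0,0,0,0]]'|egrep 'tcp|wrist'
python3 -m jog '[[1,-0.002,0,0.0002,0],[1,0,0,0,0],[1,0,0,0,0]]'|egrep 'tcp|wrist'
```

```text
tcp_pos: [0.5914, 0.0862, 0.1815]
wrist_force: [1.9, 1.9, -4.3]
tcp_pos: [0.5914, 0.0843, 0.1815]
wrist_force: [0.8, 2.3, -5.5]
tcp_pos: [0.5914, 0.0823, 0.1813]
wrist_force: [0.9, 3.6, -5.1]
```

```bash
python3 -m jog '[[1,-0.002,0,0.0002,0],[1,0,0,0,0],[1,0,0,0,0]]'|egrep 'tcp|wrist'
python3 -m jog '[[1,-0.002,0,0.0002,0],[1,0,0,0,0],[1,0,0,0,0]]'|egrep 'tcp|wrist'
```

```text
tcp_pos: [0.5912, 0.0802, 0.181]
wrist_force: [0.8, 2.5, -4.5]
tcp_pos: [0.5912, 0.0781, 0.1808]
wrist_force: [1.1, 2.5, -4.1]
```

```bash
python3 -m jog '[[1,-0.002,0,0.0003,0],[1,0,0,0,0],[1,0,0,0,0]]'|egrep 'tcp|wrist'
python3 -m jog '[[1,-0.002,0,0.0003,0],[1,0,0,0,0],[1,0,0,0,0]]'|egrep 'tcp|wrist'
```

```text
tcp_pos: [0.5911, 0.0762, 0.1805]
wrist_force: [1.1, 3.3, -4.2]
tcp_pos: [0.5911, 0.0742, 0.1803]
wrist_force: [0.8, 4.0, -4.4]
```

```bash
python3 -m jog '[[1,-0.002,0,0.0003,0],[1,0,0,0,0],[1,0,0,0,0]]'|egrep 'tcp|wrist'
python3 -m jog '[[1,-0.002,0,0.0004,0],[1,0,0,0,0],[1,0,0,0,0]]'|egrep 'tcp|wrist'
```

```text
tcp_pos: [0.591, 0.0721, 0.18]
wrist_force: [0.4, 4.2, -4.7]
tcp_pos: [0.591, 0.0701, 0.1796]
wrist_force: [0.7, 3.5, -4.8]
```

```bash
python3 -m jog '[[1,-0.002,0,0.0004,0],[1,0,0,0,0],[1,0,0,0,0]]'|egrep 'tcp|wrist'
python3 -m jog '[[1,-0.002,0,0.0004,0],[1,0,0,0,0],[1,0,0,0,0]]'|egrep 'tcp|wrist'
```

```text
tcp_pos: [0.5909, 0.0681, 0.1792]
wrist_force: [1.5, 4.1, -4.2]
tcp_pos: [0.5909, 0.0662, 0.1788]
wrist_force: [0.7, 4.4, -3.2]
```

```bash
python3 -m jog '[[1,-0.002,0,0.0005,0],[1,0,0,0,0],[1,0,0,0,0]]'|egrep 'tcp|wrist'
python3 -m jog '[[1,-0.002,0,0.0005,0],[1,0,0,0,0],[1,0,0,0,0]]'|egrep 'tcp|wrist'
```

```text
tcp_pos: [0.5908, 0.0642, 0.1783]
wrist_force: [1.3, 4.1, -3.3]
tcp_pos: [0.5908, 0.0623, 0.1778]
wrist_force: [0.7, 4.5, -3.8]
```

```bash
python3 -m jog '[[1,-0.002,0,0.0005,0],[1,0,0,0,0],[1,0,0,0,0]]'|egrep 'tcp|wrist'
python3 -m jog '[[1,-0.002,0,0.0006,0],[1,0,0,0,0],[1,0,0,0,0]]'|egrep 'tcp|wrist'
```

```text
tcp_pos: [0.5907, 0.0603, 0.1773]
wrist_force: [1.2, 4.5, -3.9]
tcp_pos: [0.5905, 0.0584, 0.1767]
wrist_force: [-0.3, 5.2, -3.2]
```

```bash
python3 -m jog '[[1,-0.002,0,0.0006,0],[1,0,0,0,0],[1,0,0,0,0]]'|egrep 'tcp|wrist'
python3 -m jog '[[1,-0.002,0,0.0006,0],[1,0,0,0,0],[1,0,0,0,0]]'|egrep 'tcp|wrist'
```

```text
tcp_pos: [0.5906, 0.0565, 0.1762]
wrist_force: [0.7, 6.0, -2.5]
tcp_pos: [0.5905, 0.0546, 0.1756]
wrist_force: [1.8, 5.6, -3.3]
```

```bash
python3 -m jog '[[1,-0.0015,0,0.0005,0],[1,0,0,0,0],[1,0,0,0,0]]'|egrep 'tcp|wrist'
python3 -m jog '[[1,-0.0015,0,0.0005,0],[1,0,0,0,0],[1,0,0,0,0]]'|egrep 'tcp|wrist'
```

```text
tcp_pos: [0.5905, 0.0535, 0.1752]
wrist_force: [0.6, 7.4, -2.0]
tcp_pos: [0.5905, 0.0525, 0.1748]
wrist_force: [1.9, 8.7, -2.1]
```

The pressure point is starting at y≈0.054, sensed the same way as on the left. I go on finely.

```bash
python3 -m jog '[[1,-0.001,0,0.0003,0],[1,0,0,0,0],[1,0,0,0,0]]'|egrep 'tcp|wrist'
python3 -m jog '[[1,-0.001,0,0.0003,0],[1,0,0,0,0],[1,0,0,0,0]]'|egrep 'tcp|wrist'
```

```text
tcp_pos: [0.5905, 0.0519, 0.1747]
wrist_force: [1.0, 9.3, -2.1]
tcp_pos: [0.5903, 0.0512, 0.1744]
wrist_force: [0.1, 11.0, -1.9]
```

```bash
python3 -m jog '[[1,-0.0008,0,0.0003,0],[1,0,0,0,0],[1,0,0,0,0]]'|egrep 'tcp|wrist'
python3 -m jog '[[1,0,0,0,0],[1,0,0,0,0]]'|egrep 'clock|tcp|wrist'
```

```text
tcp_pos: [0.5905, 0.0505, 0.1742]
wrist_force: [1.1, 11.1, -2.2]
clock: 26.87
tcp_pos: [0.5905, 0.0505, 0.1742]
wrist_force: [1.4, 11.8, -1.3]
```

```bash
python3 -m jog '[[1,-0.0005,0,0.0002,0],[1,0,0,0,0],[1,0,0,0,0],[1,0,0,0,0],[1,0,0,0,0]]'|egrep 'tcp|wrist'
python3 -m jog '[[1,0,0,0,0],[1,0,0,0,0],[1,0,0,0,0],[1,0,0,0,0],[1,0,0,0,0]]'|egrep 'tcp|wrist'
python3 -m jog '[[1,0,0,0,0],[1,0,0,0,0],[1,0,0,0,0],[1,0,0,0,0],[1,0,0,0,0]]'|egrep 'tcp|wrist'
python3 -m jog '[[1,0,0,0,0],[1,0,0,0,0],[1,0,0,0,0],[1,0,0,0,0],[1,0,0,0,0]]'|egrep 'tcp|wrist'
python3 -m jog '[[1,0,0,0,0],[1,0,0,0,0],[1,0,0,0,0],[1,0,0,0,0],[1,0,0,0,0]]'|egrep 'tcp|wrist'
python3 -m jog '[[1,0,0,0,0],[1,0,0,0,0],[1,0,0,0,0],[1,0,0,0,0],[1,0,0,0,0]]'|egrep 'clock|tcp|wrist'
```

```text
tcp_pos: [0.5905, 0.0502, 0.1741]
wrist_force: [1.0, 12.0, -1.5]
tcp_pos: [0.5906, 0.0503, 0.1741]
wrist_force: [1.7, 12.0, 0.5]
tcp_pos: [0.5905, 0.0502, 0.1741]
wrist_force: [1.7, 11.6, -0.8]
tcp_pos: [0.5905, 0.0502, 0.1741]
wrist_force: [1.1, 11.7, -0.6]
tcp_pos: [0.5905, 0.0502, 0.1741]
wrist_force: [1.0, 12.7, -0.9]
clock: 29.37
tcp_pos: [0.5905, 0.0502, 0.1741]
wrist_force: [0.7, 11.9, -0.8]
```

Held 2.5 s at a steady 12 N. Return, lower and release.

```bash
python3 -m jog '[[1,0.0058,0,-0.002,0],[1,0.005,0,-0.0015,0],[1,0.005,0,-0.0013,0],[1,0.005,0,-0.0011,0],[1,0.005,0,-0.0009,0]]'|egrep 'tcp|wrist'
python3 -m jog '[[1,0.005,0,-0.0007,0],[1,0.005,0,-0.0005,0],[1,0.005,0,-0.0003,0],[1,0.005,0,-0.0001,0],[1,0,0,0,0]]'|egrep 'tcp|wrist'
python3 -m jog '[[1,0,0,0,0],[1,0,0,0,0],[1,0,0,0,0]]'
```

```text
tcp_pos: [0.5911, 0.0732, 0.1801]
wrist_force: [1.0, 0.5, -4.5]
tcp_pos: [0.5917, 0.0942, 0.1816]
wrist_force: [0.8, -1.5, -4.6]
clock: 30.45
tcp_pos: [0.5917, 0.0934, 0.1817]
orientation: [0.0, 0.72, 0.694, -0.0]
wrist_force: [0.1, -1.5, -4.2]
finger_gap: 0.0384
grip_force: 41.5
```

Centred. I lower, open and retreat upward.

```bash
python3 -m jog '[[1,0,0,0.0065,0],[1,0,0,0.0065,0],[1,0,0,0,0],[1,0,0,0,0]]'|egrep 'tcp|wrist'
python3 -m jog '[[-1,0,0,0,0],[-1,0,0,0,0],[-1,0,0,0,0],[-1,0,0,0,0],[-1,0,0,0,0]]'
python3 -m jog '[[-1,0,0,0,0],[-1,0,0,-0.02,0],[-1,0,0,-0.03,0],[-1,0,0,-0.03,0],[-1,0,0,-0.03,0]]' >/dev/null
python3 -m jog '[[-1,-0.03,0,0,0],[-1,-0.03,0,0,0],[-1,-0.03,0,0,0],[-1,0,0,0,0],[-1,0,0,0,0]]'
python3 - <<'E'
from workcell import env
import cv2,numpy as np
b=env.read_camera("scene")
cv2.imwrite("pics/end.png",cv2.resize(b["img"][150:320,170:350],None,fx=3.3,fy=3.3,interpolation=cv2.INTER_CUBIC)[:,:,::-1])
E
```

```text
tcp_pos: [0.5931, 0.0936, 0.1695]
wrist_force: [1.1, -1.4, 0.6]
clock: 31.2
tcp_pos: [0.5917, 0.0939, 0.1687]
orientation: [-0.0, 0.719, 0.695, -0.0]
wrist_force: [-0.6, -0.6, 0.2]
finger_gap: 0.0855
grip_force: 0.0
clock: 32.03
tcp_pos: [0.5886, 0.0024, 0.2787]
orientation: [-0.0, 0.72, 0.693, 0.0]
wrist_force: [-0.0, 0.1, 0.1]
finger_gap: 0.0852
grip_force: 0.0
```

View pics/end.png

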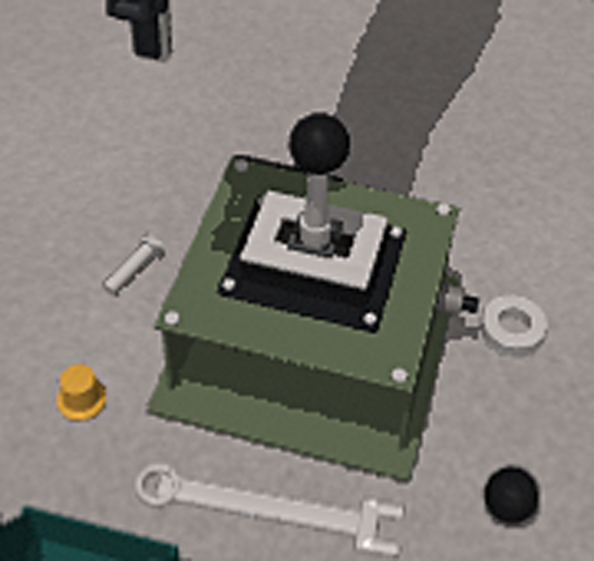

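The lever is upright, with the ball at (320,143) and the sleeve seated in the lock. The gripper is clear and the bystanders in view have not moved. Handing in.

```bash
python3 -c "
from workcell import env
print(env.hand_in())"
```

```text
the job is handed in; nothing more can be done
None
```

The job is handed in, with no verdict shown: I held the first-step pressure point for over 2 s left, then right, felt no second step, let the lever drop into its lock each time, and touched nothing else on the bench (the first grip slipped and pressed about 30 N on the ball).

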